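# Switch on the inspection station in order

## Robot

A 6-joint arm with a two-finger parallel gripper is mounted at the origin on the work surface. World frame = base frame: x ahead of the robot, y to its left, z up, the work surface at z = 0. Lengths are in m, angles in rad, forces in N, time in s.
With the tool pointing down it reaches from about 0.35 to 0.875 m from the base axis. Payload 4.2 kg.
Tool frame: the origin (TCP) lies midway between the tips of the shut fingers; the grasp point (between the pads) lies 19 mm behind it; x points along the fingers, y is the direction in which the jaws open and shut, and the axes are right-handed (so a half turn about x gives the same grasp; the last joint's range is limited). The gripper opens to 85 mm and grips with 20 to 120 N. Pads are 22 mm wide; open, the fingers measure 114 mm over their backs; the gripper's body (76 mm by 85 mm) begins 54 mm behind the grasp point. The pads swing forward as they close: fully open they stand 13 mm farther back than shut.
Start: joints at [1.456, 0.385, 0.008, 0, -1.194, -0.259], TCP at [0.228, 0.582, 0.231] pointing down, gripper open.
Joint ranges: [-3.14, 3.14], [-1.21, 2.06], [-1.07, 1.41], [-3.16, 2.05], [-2.99, -0.16], [-3.1, 3.1]. Speed limits (rad/s): [2.79, 2.79, 3.14, 3.14, 3.14, 3.14].

## Interface

Orientations are given as [roll, pitch, yaw] about the fixed x, y, z axes, in that order (R = Rz(yaw) Ry(pitch) Rx(roll)).
In Python, from rig import observe, cams, env gives the robot as it stands. The module is installed in compiled form; this text tells all that it offers.
- The arm moves only by the tool send_rows, never from a script. Its argument "commands" is a list of rows, each a list of 7 numbers: the closure in counts, from 0 (fully open) to 255 (shut), then the shift along the tool's x, y, z in cm, then the turn, a rotation vector about the tool's x, y, z in degrees. In form: [[fingers, x, y, z, wx, wy, wz], ...]. A call has 1 to 20 rows; each row shifts and turns the commanded pose from where the row before left it, along the tool's axes as they then stand; what a row does not reach is not made up. A row lasts 1/8 s, in which the tool goes at most 62.5 mm and 10.7 degrees, less where a joint would pass 70% of its speed; a pose out of reach is approached as far as the arm can. A call with a gripper value outside its range is refused whole. The fingers move at their own pace and stop on an object; "squeeze" is the grip in N (left out, the last holds). Time passes only in rows, so rows that do not move let the fingers close. It gives the time, the measured TCP pose, the force and the opening at its end, in the units of the state.
- observe(): the state, without advancing time (a new reading comes with each control period).
- cams.read_camera(name): name is "scene" or "side" or "wrist"; returns a dict with "pixels" (384x512x3 uint8, blue, green, red), "z_map" (384x512 float32, m along the optical axis (not along the pixel's ray), 0 where there is no reading), "fx", "fy", "cx", "cy" (pixels), "view" (4x4, takes a point from world to camera coordinates). Camera axes: x right, y down, z forward; pixel columns grow to the right and rows downward; lengths in m; the calibration is good to about 2 mm. A picture is of the moment at which its call begins.
- env.job_done(): hands the job in, once; it reports no verdict.
The state is a dict: "time": time; "qpos": joint angles; "dq": joint speeds; "tau": joint torques, N m; "ee_pos": TCP position; "orientation": TCP orientation; "wrist_force": force on the tool from outside, world axes, zero at the start; "wrist_torque": the same for the moment, N m; "opening": finger opening in m.
Only numpy, scipy, OpenCV 4.12 (cv2) and the standard library are available. Lean on these libraries where they do the work, as an engineer would, in place of code of your own. Each camera call takes 0.05 s, during which the arm holds its last target. There are 200 camera calls.

## Task

Start up the inspection bench with the closed fingertips: first switch on the magnifier lamp by pushing down the raised end of its rocker, then press the round key fully down, and then press the long bar key fully down. Leave the square key up, never press a key before its turn, and do not pick up or shove the key boxes or anything else on the bench.

Things in the scene. Friction and masses are not known exactly. Their poses are not given: they have to be found in the camera images.
- rocker_end (a point): Middle of the upper face of the RAISED half of the lamp's white rocker switch, 7 mm in from its end: the place to push straight down. The rocker (56 x 30 mm, a shallow V in side view) sits in a black switch box (84 x 54 mm, top 38 mm above the table) on the lamp's white base plate. This point is 60 mm above the table while the lamp is off, and 52 mm when it is on and the pushed half lies level.
- rocker (a joint): Angle of the lamp's rocker in rad: 0 = off (its half nearer the robot slopes up), 0.44 = fully on (that half lies level, the other slopes up), against its stop. It moves under about 3 N at the raised end and stays where it is left. Starts at 0.
- lamp: Magnifier lamp, fixed to the table: white base plate 300 (x) x 180 (y) x 12 mm, origin at the centre of the plate's underside. The switch box is centred at x = -90 mm, y = 0 and the rocker's long way runs along x (its raised end towards -x). A gooseneck rises at x = 120, y = 60 mm and its round head (136 mm across, 0.27 to 0.35 m above the table) is swung aside over x = 185, y = 130 mm.
- box_round: matt black plastic box 70 x 70 mm, 30 mm high, about 0.45 kg, loose on four small rubber feet; origin at the centre of its underside on the table, z up. Its white key stands 12 mm out of the top when up and 5 mm when down; this one has the ROUND key, 48 mm across.
- box_square: matt black plastic box 70 x 70 mm, 30 mm high, about 0.45 kg, loose on four small rubber feet; origin at the centre of its underside on the table, z up. Its white key stands 12 mm out of the top when up and 5 mm when down; this one has the SQUARE key, 42 x 42 mm.
- box_bar: matt black plastic box 70 x 70 mm, 30 mm high, about 0.45 kg, loose on four small rubber feet; origin at the centre of its underside on the table, z up. Its white key stands 12 mm out of the top when up and 5 mm when down; this one has the long BAR key, 60 mm along the box's y and 20 mm along its x.
- loupe: Small black eye loupe, 34 mm across and 34 mm high, 40 g, standing loose on the table; origin at its underside. A bystander.
- cover: White moulded cover, 52 mm across and 22 mm high, 30 g, lying loose on the lamp's base plate; origin at its underside. A bystander.
- jar: Glass jar, 56 mm across and 75 mm high, standing loose on the table at the far side; origin at its underside. A bystander.
- pen: Black pen, 120 mm long along its x, 9 mm thick, lying loose on the clipboard at the right; origin at its underside. A bystander.
- key_round (a joint): Travel of the round key in metres: 0 = up, 0.007 = fully down, against its stop. It moves under about 3 N, has no return spring and stays where it is left, so a half-pressed key stays half down. Starts at 0.
- key_round_top (a point): Centre of the upper face of the round key, 42 mm above the table while up, 35 mm when down.
- key_square (a joint): Travel of the square key in metres: 0 = up, 0.007 = fully down, against its stop. It moves under about 3 N, has no return spring and stays where it is left, so a half-pressed key stays half down. Starts at 0.
- key_square_top (a point): Centre of the upper face of the square key, 42 mm above the table while up, 35 mm when down.
- key_bar (a joint): Travel of the bar key in metres: 0 = up, 0.007 = fully down, against its stop. It moves under about 3 N, has no return spring and stays where it is left, so a half-pressed key stays half down. Starts at 0.
- key_bar_top (a point): Centre of the upper face of the bar key, 42 mm above the table while up, 35 mm when down.
Mind the look-alikes: they are no part of the job. What is shaped like the box_square but blue or purple is not meant.

How it is judged:
By the outcome, as a careful person would: the job done as asked, in the order asked, and still so for the second after the job is handed in, with the robot touching nothing.
It also fails if it takes over 48 s, if anything falls off the work surface, if the arm or the gripper's body presses on something with over 40 N, if the wrist force passes 120 N, or if a joint passes its speed limit or range.

## Working session

There is one attempt and no reset: what is moved stays moved. The work goes in short steps, Python scripts to look and compute and a tool call to move; the robot and the scene stay as the last step left them, time stands still between calls to the robot, and variables do not carry over. Pictures are saved under pics/ and viewed, about 8 in all and at most 12, crops included, and the job is handed in when it is done.

Besides the shell and the picture viewer there is one more tool, called as name([rows], argument=value, ...), one row to a line, values as JSON. send_rows: Moves the arm, as the interface text tells. Its arguments: {"type":"object","properties":{"commands":{"type":"array","items":{"type":"array","items":{"type":"number"}}},"squeeze":{"type":"number"}},"required":["commands"]}

```bash
mkdir -p pics
cat > h.py <<'E'
import numpy as np, cv2
from rig import observe, cams, env
def grab(n,tag):
    c=cams.read_camera(n); cv2.imwrite(f'pics/{tag}.png',c['pixels']); 
    np.savez(f'pics/{tag}.npz',**c); return c
def load(tag): return dict(np.load(f'pics/{tag}.npz'))
def world(c,u,v,z=None):
    T=np.linalg.inv(c['view'])
    r=np.array([(u-c['cx'])/c['fx'],(v-c['cy'])/c['fy'],1])
    if z is None:
        d=float(c['z_map'][int(v),int(u)])
    else:
        d=(z-T[2,3])/(T[:3,:3]@r)[2]
    return T[:3,:3]@(r*d)+T[:3,3]
E
python3 - <<'E'
from h import *
print(observe())
for n in ('scene','side'): c=grab(n,n+'0'); print(np.linalg.inv(c['view']).round(3))
E
```

```text
{'time': 0.0, 'qpos': array([ 1.45558765e+00,  3.85576867e-01,  6.62931071e-03, -5.25355565e-04,
       -1.19401382e+00, -2.58619365e-01]), 'dq': array([-0.000415  ,  0.00052109,  0.00029476,  0.00038876,  0.00075243,
        0.00126989]), 'tau': array([-8.22982402e-04, -3.92291880e+01,  1.88402027e+01,  4.18617859e+00,
       -4.72379310e-03, -1.50728773e-06]), 'ee_pos': array([0.22798871, 0.58130028, 0.23020679]), 'orientation': array([ 1.60768901,  1.5685769 , -1.90792551]), 'wrist_force': array([0.37905335, 0.20255946, 0.19566103]), 'wrist_torque': array([ 0.01211056,  0.02568129, -0.01392575]), 'opening': 0.08535511573221444}
[[-0.77   0.511 -0.383  0.926]
 [ 0.638  0.623 -0.452  0.366]
 [ 0.008 -0.592 -0.806  0.83 ]
 [ 0.     0.     0.     1.   ]]
[[ 0.985 -0.124  0.116  0.473]
 [-0.17  -0.75   0.639 -0.643]
 [ 0.008 -0.65  -0.76   0.756]
 [ 0.     0.     0.     1.   ]]
```

View pics/scene0.png

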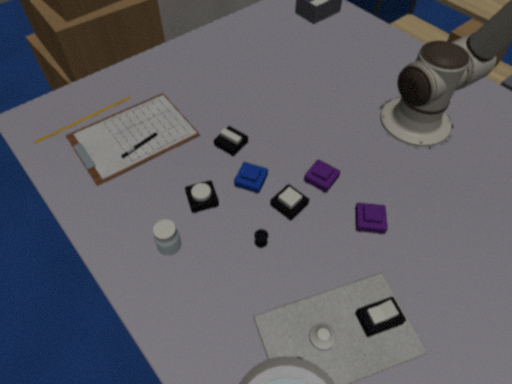

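View pics/side0.png

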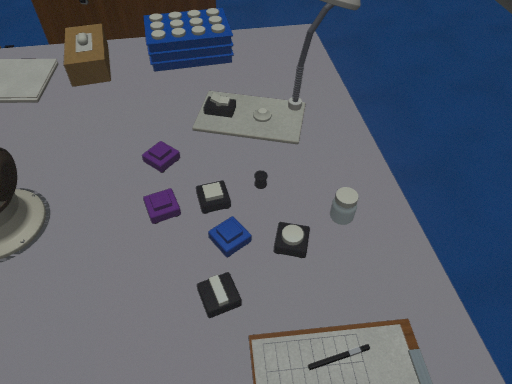

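Scene picture: the rocker box is at (381,316), round key (202,192), bar key (231,139). The look-alikes are the black square key (290,200), blue box (251,177), purple boxes (322,175) and (371,217), the white cover (322,335) and the jar (166,235). In the side view, rocker is at (220,104), round (292,236), bar (219,289), square (213,191). I'll check these in one enlarged composite.

Run:
```python
from h import *
s=load('scene0');d=load('side0')
def crop(c,u,v): return cv2.resize(c['pixels'][v-22:v+22,u-30:u+30],None,fx=4.4,fy=6*4.4/6,interpolation=cv2.INTER_CUBIC)
rows=[np.hstack([crop(s,381,316),crop(s,202,194),crop(s,231,140)]),np.hstack([crop(d,220,104),crop(d,292,238),crop(d,219,292)])]
cv2.imwrite('pics/crop1.png',np.vstack(rows))
for n,c,pts in (('scene',s,[(381,314,.055),(202,190,.042),(231,136,.042),(290,199,.042)]),('side',d,[(220,102,.055),(292,235,.042),(219,290,.042),(213,191,.042)])):
    for u,v,z in pts: print(n,u,v,world(c,u,v,z).round(4),world(c,u,v).round(4))
# white rocker blob / key blobs with height from depth
for n,c in (('scene',s),('side',d)):
    T=np.linalg.inv(c['view']);v,u=np.mgrid[:384,:512];z=c['z_map']
    P=np.stack([(u-c['cx'])/c['fx']*z,(v-c['cy'])/c['fy']*z,z],-1)@T[:3,:3].T+T[:3,3]
    m=(P[...,2]>.036)&(P[...,2]<.068)&(c['pixels'].min(-1)>110)&(z>0)
    k,l,st,ce=cv2.connectedComponentsWithStats(m.astype(np.uint8))
    for i in range(1,k):
        if st[i,4]>40:
            q=P[l==i]; x=q[:,:2]-q[:,:2].mean(0); w,V=np.linalg.eigh(x.T@x/len(x))
            mid=(q.min(0)+q.max(0))/2
            print(n,ce[i].round(),st[i,4],q.mean(0).round(4),mid.round(4),'len',np.sqrt(12*w).round(3),'ang',np.degrees(np.arctan2(V[1,1],V[0,1])).round(1))
```

```text
scene 381 314 [0.5515 0.3153 0.055 ] [0.5503 0.3152 0.0527]
scene 202 190 [ 0.6409 -0.1603  0.042 ] [ 0.6404 -0.1612  0.0406]
scene 231 136 [ 0.4755 -0.2587  0.042 ] [ 0.4755 -0.2587  0.0419]
scene 290 199 [ 0.4943 -0.0055  0.042 ] [ 0.4942 -0.0055  0.0419]
side 220 102 [0.5448 0.2938 0.055 ] [0.5452 0.2994 0.0508]
side 292 235 [ 0.6428 -0.1693  0.042 ] [ 0.6431 -0.1685  0.0409]
side 219 290 [ 0.4756 -0.2705  0.042 ] [ 0.4756 -0.2699  0.0408]
side 213 191 [ 0.4909 -0.0191  0.042 ] [ 0.4909 -0.0179  0.0407]
scene [230. 134.] 102 [ 0.4732 -0.2652  0.0413] [ 0.4742 -0.2656  0.0411] len [0.018 0.057] ang 103.6
scene [201. 191.] 218 [ 0.6447 -0.1611  0.0414] [ 0.644  -0.1625  0.0418] len [0.039 0.04 ] ang 61.2
scene [290. 196.] 221 [ 0.4886 -0.0116  0.0416] [ 0.4889 -0.0119  0.0417] len [0.04 0.04] ang -135.5
scene [383. 312.] 384 [0.5453 0.3143 0.0548] [0.5465 0.3138 0.0572] len [0.029 0.048] ang 159.1
side [220.  98.] 121 [0.5458 0.313  0.0544] [0.547  0.3128 0.0564] len [0.03  0.049] ang 159.7
side [212. 190.] 231 [ 0.489  -0.0145  0.0414] [ 0.489  -0.0131  0.0411] len [0.04  0.041] ang 158.1
side [292. 233.] 293 [ 0.6446 -0.1641  0.0417] [ 0.6445 -0.1637  0.0418] len [0.039 0.039] ang 107.0
side [218. 289.] 274 [ 0.4739 -0.2672  0.0417] [ 0.4738 -0.2669  0.0417] len [0.019 0.059] ang 103.7
```

View pics/crop1.png

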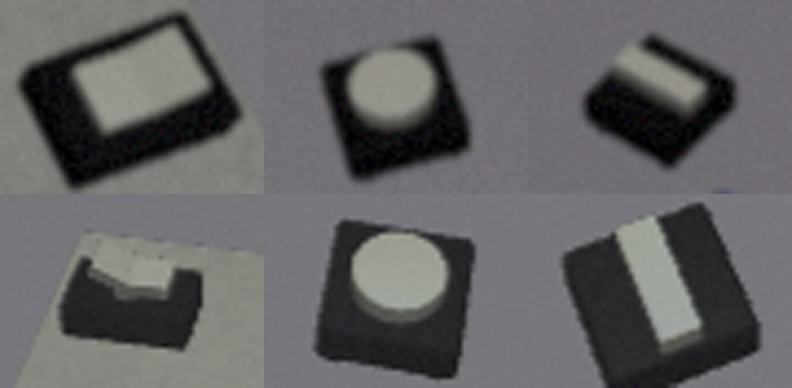

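The crops confirm the three targets. Next I'll work out the shifts in tool axes and check the slope of the rocker.

```bash
cat >> h.py <<'E'
from scipy.spatial.transform import Rotation as Ro
def shift(p):
    o=observe(); R=Ro.from_euler('xyz',o['orientation']).as_matrix()
    print('tool-cm to',p,(R.T@(np.array(p)-o['ee_pos'])*100).round(2)); return R
E
python3 - <<'E'
from h import *
ax=np.array([np.cos(np.radians(-20.6)),np.sin(np.radians(-20.6))])
for n in('scene0','side0'):
    c=load(n);T=np.linalg.inv(c['view']);v,u=np.mgrid[:384,:512];z=c['z_map']
    P=np.stack([(u-c['cx'])/c['fx']*z,(v-c['cy'])/c['fy']*z,z],-1)@T[:3,:3].T+T[:3,3]
    m=(P[...,2]>.045)&(P[...,2]<.068)&(np.hypot(P[...,0]-.546,P[...,1]-.314)<.05)&(z>0)
    q=P[m];s=(q[:,:2]-[.546,.314])@ax; t=(q[:,:2]-[.546,.314])@[-ax[1],ax[0]]
    print(n,'s',s.min(),s.max(),'t',t.min(),t.max())
    for a in np.arange(-.032,.03,.006):
        k=(s>=a)&(s<a+.006)
        if k.any(): print(round(a+.003,3),q[k,2].mean().round(4),k.sum())
print(np.array([.546,.314])-.0205*ax)
print(shift([.527,.321,.10]).round(3))
E
```

```text
scene0 s -0.025559189665249855 0.02623950360144161 t -0.01524666921713135 0.015202817705009725
-0.023 0.0614 44
-0.017 0.0597 52
-0.011 0.0564 58
-0.005 0.0538 62
0.001 0.0517 46
0.007 0.0517 48
0.013 0.0517 49
0.019 0.0518 46
0.025 0.0499 47
side0 s -0.023840468122878242 0.02646900256783076 t -0.017351258535755285 0.016210248862578026
-0.023 0.0599 15
-0.017 0.0584 22
-0.011 0.0552 22
-0.005 0.0527 21
0.001 0.0513 20
0.007 0.0499 16
0.013 0.051 15
0.019 0.0505 19
0.025 0.0503 15
[0.52681078 0.32121275]
tool-cm to [0.527, 0.321, 0.1] [ 13.06  13.29 -37.34]
[[-0.001 -0.365 -0.931]
 [-0.002 -0.931  0.365]
 [-1.     0.002 -0.   ]]
```

send_rows([
  [255,0,1.33,-3.73,0,0,0],
  [255,0,1.33,-3.73,0,0,0],
  [255,0,1.33,-3.73,0,0,0],
  [255,0,1.33,-3.73,0,0,0],
  [255,0,1.33,-3.73,0,0,0],
  [255,0,1.33,-3.73,0,0,0],
  [255,0,1.33,-3.73,0,0,0],
  [255,0,1.33,-3.73,0,0,0],
  [255,0,1.33,-3.73,0,0,0],
  [255,0,1.33,-3.73,0,0,0],
  [255,2.5,0,0,0,0,0],
  [255,2.5,0,0,0,0,0],
  [255,2.5,0,0,0,0,0],
  [255,2.5,0,0,0,0,0],
  [255,0,0,0,0,0,0],
  [255,0,0,0,0,0,0],
], squeeze=30)

```text
time: 2.1
ee_pos: [0.5274, 0.3222, 0.1321]
orientation: [-2.374, 1.57, 0.394]
wrist_force: [0.2, 0.1, 1.9]
opening: -0.0002
```

Run:
```python
from h import *
o=observe();print(o['time'],o['ee_pos'],o['orientation'],o['opening'],o['wrist_force'])
R=shift([.527,.321,.062]);print(R.round(3))
c=grab('wrist','w1')
p=c['view']@[.527,.321,.06,1];print(p[:2]/p[2]*[c['fx'],c['fy']]+[c['cx'],c['cy']])
p=c['view']@[*o['ee_pos'],1];print('tcp',p[:2]/p[2]*[c['fx'],c['fy']]+[c['cx'],c['cy']])
```

```text
2.1 [0.52737767 0.32217432 0.13214676] [-2.37378669  1.56954093  0.39440863] -0.00019296384519780502 [0.15161565 0.11873183 1.91337749]
tool-cm to [0.527, 0.321, 0.062] [ 7.01  0.13 -0.  ]
[[ 0.001 -0.365 -0.931]
 [ 0.    -0.931  0.365]
 [-1.    -0.001 -0.001]]
[255.2771004  206.76306057]
tcp [253.80050754 254.93618655]
```

View pics/w1.png

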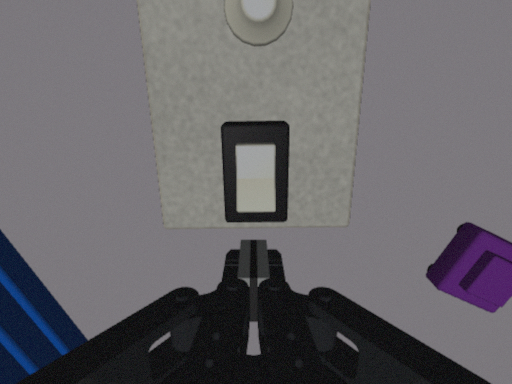

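The wrist view shows the rocker at columns 237–275, rows 143–212. Its robot-side half is the raised end, and my target projects to (255,207), within 2 mm of where it should be. The purple box is off to the right. Pressing now.

send_rows([
  [255,2,0.13,-0.1,0,0,0],
  [255,2,0,0,0,0,0],
  [255,2,0,0,0,0,0],
  [255,0.6,0,0,0,0,0],
  [255,0.3,0,0,0,0,0],
  [255,0.3,0,0,0,0,0],
  [255,0.3,0,0,0,0,0],
  [255,0.2,0,0,0,0,0],
  [255,0.2,0,0,0,0,0],
  [255,0.1,0,0,0,0,0],
  [255,0,0,0,0,0,0],
])

```text
time: 3.52
ee_pos: [0.5277, 0.3208, 0.0521]
orientation: [-2.026, 1.569, 0.742]
wrist_force: [-3.0, 1.9, 6.0]
opening: -0.0
```

send_rows([
  [255,0.1,0,0,0,0,0],
  [255,0.1,0,0,0,0,0],
  [255,0,0,0,0,0,0],
])

```text
time: 3.9
ee_pos: [0.5277, 0.3209, 0.0519]
orientation: [-2.253, 1.569, 0.516]
wrist_force: [-5.9, -0.0, 14.4]
opening: -0.0002
```

send_rows([
  [255,0.15,0,0,0,0,0],
  [255,0,0,0,0,0,0],
  [255,-1,0,0,0,0,0],
  [255,-3,0,0,0,0,0],
  [255,-4,0,0,0,0,0],
  [255,-2,0,0,0,0,0],
  [255,0,0,0,0,0,0],
])

```text
time: 4.78
ee_pos: [0.5282, 0.3205, 0.149]
orientation: [-2.061, 1.568, 0.706]
wrist_force: [0.0, -0.0, -1.0]
opening: -0.0001
```

Run:
```python
from h import *
o=observe();print(o['time'],o['ee_pos'],o['orientation'],o['wrist_force'])
shift([.6445,-.163,o['ee_pos'][2]])
w=grab('wrist','w2'); s=grab('side','side2')
ax=np.array([np.cos(np.radians(-20.6)),np.sin(np.radians(-20.6))])
for n,c in(('w',w),('side',s)):
    T=np.linalg.inv(c['view'])
    for a in(-.024,-.018,-.012,-.006,0,.006,.012,.018,.024):
        p=c['view']@[*(np.array([.546,.314])+a*ax),.055,1];u,v=(p[:2]/p[2]*[c['fx'],c['fy']]+[c['cx'],c['cy']]).round().astype(int)
        print(n,a,u,v,world(c,u,v).round(4))
cv2.imwrite('pics/c2.png',np.hstack([cv2.resize(w['pixels'][130:260,200:310],(440,520)),cv2.resize(s['pixels'][75:130,190:250],(360,520) if 0 else (360,520))]))
```

```text
4.775 [0.52821783 0.32051239 0.14901999] [-2.06122791  1.56757615  0.70612554] [ 0.01215417 -0.03853964 -1.04081854]
tool-cm to [0.6445, -0.163, np.float64(0.14901999479816594)] [ -0.07  40.75 -28.5 ]
w -0.024 254 203 [0.5224 0.3227 0.0514]
w -0.018 254 196 [0.529  0.3201 0.0536]
w -0.012 254 190 [0.5337 0.3183 0.0531]
w -0.006 253 183 [0.5394 0.3169 0.0519]
w 0 253 176 [0.5456 0.3145 0.0542]
w 0.006 253 168 [0.5527 0.3117 0.058 ]
w 0.012 253 161 [0.5587 0.3093 0.0614]
w 0.018 253 154 [0.5641 0.3072 0.0629]
w 0.024 253 146 [0.566  0.3065 0.0382]
side -0.024 211 97 [0.5226 0.3264 0.0509]
side -0.018 213 97 [0.528  0.3215 0.0538]
side -0.012 215 97 [0.5338 0.324  0.0513]
side -0.006 218 97 [0.5421 0.3204 0.053 ]
side 0 220 98 [0.5469 0.3126 0.0546]
side 0.006 222 98 [0.5521 0.3062 0.0586]
side 0.012 224 98 [0.5576 0.3054 0.0586]
side 0.018 226 98 [0.5626 0.2988 0.0628]
side 0.024 228 99 [0.571  0.3277 0.0374]
```

View pics/c2.png

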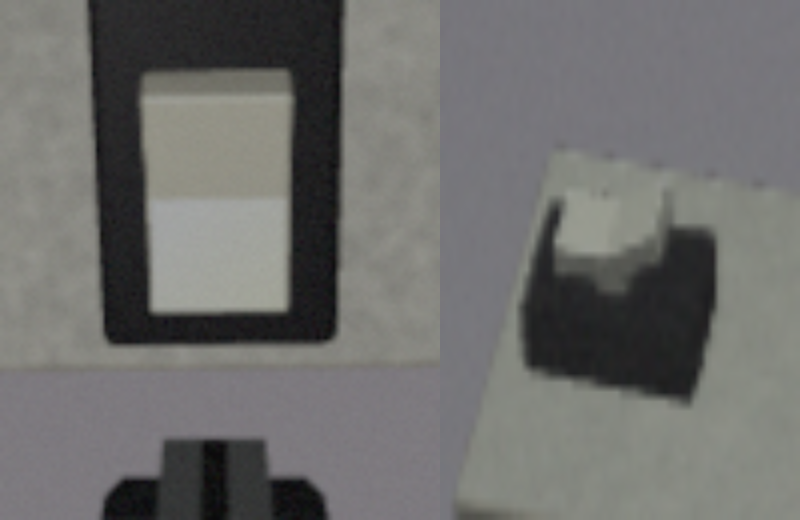

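The crops show the robot-side half of the rocker flat at 52–53 mm and the far half now sloping up, so the lamp is on. Next is the round key.

send_rows([
  [255,0,3.4,-2.38,0,0,0],
  [255,0,3.4,-2.38,0,0,0],
  [255,0,3.4,-2.38,0,0,0],
  [255,0,3.4,-2.38,0,0,0],
  [255,0,3.4,-2.38,0,0,0],
  [255,0,3.4,-2.38,0,0,0],
  [255,0,3.4,-2.38,0,0,0],
  [255,0,3.4,-2.38,0,0,0],
  [255,0,3.4,-2.38,0,0,0],
  [255,0,3.4,-2.38,0,0,0],
  [255,0,3.4,-2.38,0,0,0],
  [255,0,3.4,-2.38,0,0,0],
  [255,1,0,0,0,0,0],
  [255,0,0,0,0,0,0],
  [255,0,0,0,0,0,0],
])

```text
time: 6.75
ee_pos: [0.6439, -0.1629, 0.1371]
orientation: [0.369, 1.569, 3.138]
wrist_force: [0.0, 0.4, 0.7]
opening: -0.0004
```

Run:
```python
from h import *
o=observe();print(o['time'],o['ee_pos'],o['orientation'],o['wrist_force'])
print(shift([.6445,-.163,.045]).round(3))
c=grab('wrist','w3')
p=c['view']@[.6445,-.163,.042,1];print(p[:2]/p[2]*[c['fx'],c['fy']]+[c['cx'],c['cy']])
```

```text
6.75 [ 0.643862   -0.16286953  0.1371493 ] [0.3688801  1.5693468  3.13802276] [0.04528623 0.38859306 0.73453555]
tool-cm to [0.6445, -0.163, 0.045] [ 9.21 -0.02 -0.08]
[[-0.001 -0.364 -0.931]
 [ 0.    -0.931  0.364]
 [-1.     0.001  0.001]]
[253.38981587 196.04984162]
```

View pics/w3.png

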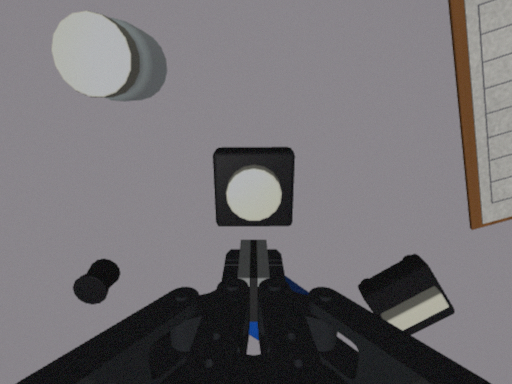

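The round key is centred at (254,194) and my target projects to (253,196), so it is aligned. The jar and loupe are well clear.

send_rows([
  [255,3,0,-0.1,0,0,0],
  [255,3,0,-0.1,0,0,0],
  [255,2.4,0,0,0,0,0],
  [255,0.6,0,0,0,0,0],
  [255,0.3,0,0,0,0,0],
  [255,0.2,0,0,0,0,0],
  [255,0.2,0,0,0,0,0],
  [255,0.2,0,0,0,0,0],
  [255,0.2,0,0,0,0,0],
  [255,0,0,0,0,0,0],
  [255,0,0,0,0,0,0],
])

```text
time: 8.18
ee_pos: [0.6467, -0.1646, 0.0372]
orientation: [-2.882, 1.569, -0.114]
wrist_force: [1.1, 1.1, 3.3]
opening: 0.0
```

send_rows([
  [255,0.1,0,0,0,0,0],
  [255,0.1,0,0,0,0,0],
  [255,0.1,0,0,0,0,0],
  [255,0.1,0,0,0,0,0],
  [255,0,0,0,0,0,0],
])

```text
time: 8.8
ee_pos: [0.6468, -0.1646, 0.035]
orientation: [3.129, 1.569, -0.385]
wrist_force: [-1.9, 2.1, 11.7]
opening: 0.0001
```

send_rows([
  [255,0.1,0,0,0,0,0],
  [255,0.1,0,0,0,0,0],
  [255,0,0,0,0,0,0],
])

```text
time: 9.18
ee_pos: [0.6468, -0.1647, 0.035]
orientation: [2.997, 1.568, -0.517]
wrist_force: [-4.9, 3.8, 18.5]
opening: 0.0
```

It's on the stop: the force rises with no more travel. Lifting and moving over to the bar key.

send_rows([
  [255,-1,0,0,0,0,0],
  [255,-3,0,0,0,0,0],
  [255,-4,0,0,0,0,0],
  [255,-2,0,0,0,0,0],
  [255,0,2.64,2.06,0,0,0],
  [255,0,2.64,2.06,0,0,0],
  [255,0,2.64,2.06,0,0,0],
  [255,0,2.64,2.06,0,0,0],
  [255,0,2.64,2.06,0,0,0],
  [255,0,2.64,2.06,0,0,0],
  [255,0,0,0,0,0,0],
  [255,0,0,0,0,0,0],
])

```text
time: 10.68
ee_pos: [0.4731, -0.2669, 0.1304]
orientation: [0.126, 1.57, 2.894]
wrist_force: [0.7, -1.5, 0.1]
opening: -0.0
```

Run:
```python
from h import *
o=observe();print(o['time'],o['ee_pos'],o['wrist_force'])
shift([.474,-.2665,.045])
c=grab('wrist','w4')
p=c['view']@[.474,-.2665,.042,1];print(p[:2]/p[2]*[c['fx'],c['fy']]+[c['cx'],c['cy']])
s=grab('scene','scene4')
T=np.linalg.inv(s['view']);v,u=np.mgrid[:384,:512];z=s['z_map']
P=np.stack([(u-s['cx'])/s['fx']*z,(v-s['cy'])/s['fy']*z,z],-1)@T[:3,:3].T+T[:3,3]
for q in((.645,-.163),(.489,-.0125),(.474,-.2665)):
    m=np.hypot(P[...,0]-q[0],P[...,1]-q[1])<.009; k=P[m][:,2];k=k[(k>.02)&(k<.06)]; print(q,len(k),np.median(k) if len(k) else None)
```

```text
10.675 [ 0.47310912 -0.26693183  0.13040345] [ 0.73909991 -1.49855343  0.06464096]
tool-cm to [0.474, -0.2665, 0.045] [ 8.54 -0.07 -0.07]
[252.63699563 198.71805549]
(0.645, -0.163) 33 0.03417803277045606
(0.489, -0.0125) 32 0.042089828591132306
(0.474, -0.2665) 24 0.040878147982743696
```

View pics/w4.png

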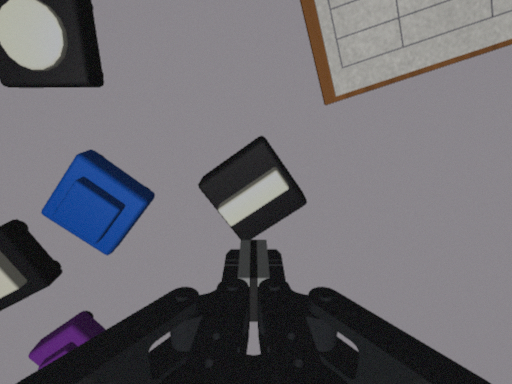

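The round key reads 34 mm (down) and the square key 42 mm (up). The bar's centre is at about (253,197) and my target projects to (253,199), so it is aligned.

send_rows([
  [255,3,-0.07,-0.1,0,0,0],
  [255,3,0,0,0,0,0],
  [255,1.7,0,0,0,0,0],
  [255,0.6,0,0,0,0,0],
  [255,0.3,0,0,0,0,0],
  [255,0.2,0,0,0,0,0],
  [255,0.2,0,0,0,0,0],
  [255,0.2,0,0,0,0,0],
  [255,0.2,0,0,0,0,0],
  [255,0.1,0,0,0,0,0],
  [255,0,0,0,0,0,0],
])

```text
time: 12.15
ee_pos: [0.4749, -0.2667, 0.036]
orientation: [-3.054, 1.57, -0.286]
wrist_force: [1.3, -0.1, 2.7]
opening: 0.0003
```

send_rows([
  [255,0.1,0,0,0,0,0],
  [255,0.1,0,0,0,0,0],
  [255,0.1,0,0,0,0,0],
  [255,0.1,0,0,0,0,0],
  [255,0,0,0,0,0,0],
])

```text
time: 12.78
ee_pos: [0.475, -0.2668, 0.0349]
orientation: [2.817, 1.569, -0.697]
wrist_force: [-3.5, 4.7, 21.4]
opening: 0.0002
```

The bar key is on its stop at 34.9 mm with 21 N. Lifting clear and checking.

send_rows([
  [255,-1,0,0,0,0,0],
  [255,-3,0,0,0,0,0],
  [255,-4,0,0,0,0,0],
  [255,-4,0,0,0,0,0],
  [255,-3,0,0,0,0,0],
  [255,0,0,0,0,0,0],
  [255,0,0,0,0,0,0],
])

```text
time: 13.65
ee_pos: [0.4733, -0.2663, 0.1805]
orientation: [-0.077, 1.568, 2.69]
wrist_force: [-0.4, 0.1, 0.8]
opening: -0.0003
```

Run:
```python
from h import *
o=observe();print(o['time'],o['ee_pos'],o['wrist_force'])
for n in('scene','side'):
    s=grab(n,n+'5')
    T=np.linalg.inv(s['view']);v,u=np.mgrid[:384,:512];z=s['z_map']
    P=np.stack([(u-s['cx'])/s['fx']*z,(v-s['cy'])/s['fy']*z,z],-1)@T[:3,:3].T+T[:3,3]
    for q in((.645,-.163),(.489,-.0125),(.474,-.2665),(.527,.321),(.565,.307)):
        k=P[np.hypot(P[...,0]-q[0],P[...,1]-q[1])<.007][:,2];k=k[(k>.02)&(k<.07)]; print(n,q,len(k),np.median(k) if len(k) else None)
```

```text
13.65 [ 0.47327071 -0.26631122  0.1804836 ] [-0.3636144   0.08705904  0.78492685]
scene (0.645, -0.163) 20 0.03397617018139132
scene (0.489, -0.0125) 21 0.041590021619183015
scene (0.474, -0.2665) 13 0.03488612272293801
scene (0.527, 0.321) 37 0.05189540617977961
scene (0.565, 0.307) 74 0.03980681395694757
side (0.645, -0.163) 26 0.034396115890765744
side (0.489, -0.0125) 0 None
side (0.474, -0.2665) 37 0.03453152880007959
side (0.527, 0.321) 0 None
side (0.565, 0.307) 0 None
```

View pics/scene5.png

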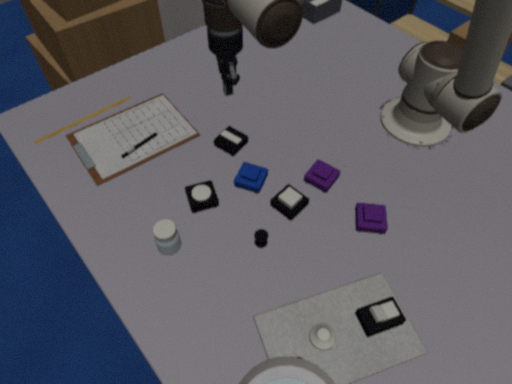

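The final scene view shows everything in its original place: round key (202,190), bar (231,136), square (290,199), rocker (384,312). The fingers are clear.

```bash
python3 -c "
from rig import env
print(env.job_done())"
```

```text
the job is handed in; nothing more can be done
None
```

The job is done and handed in at about 13.7 s of robot time. I pushed the lamp's rocker on, then pressed the round key, then the bar key, each until it hit its stop (14–21 N at the last readings on the stops).

**Last checks:**
- **Heights:** the rocker's pushed half lies level at 52 mm. The round key is at 34 mm and the bar key at 35 mm, both down. The square key is still up at 42 mm.
- **Scene:** the key boxes, loupe, cover, jar and pen look where they were in the first picture. The tool is 18 cm up and touching nothing.
- **Gaps:** in the last side picture the square key and rocker gave no readings, probably because the arm was in the way, so those two final heights rest on the scene camera alone. The scene camera's reading at the rocker's far end caught mostly the box top (40 mm). I had already seen that end raised in the wrist and side views right after the push.

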